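# Sink things home to their dishes

### The job

Four things that belong at the sink lie among sewing things on the dark worktop in front of you (not on the ledge behind the sink, where things stay). Put each into its own white dish, lying flat on the bottom inside the rim: the soap lengthwise in the wide oblong dish, the nail brush lengthwise and bristles down in the narrow oblong dish, the rubber plug, ring up, in the small round dish and the steel strainer, knob up, in the large round dish. Leave the tape measure and the reel of thread where they stand.

Things in the scene. Friction and masses are not known exactly. Their poses are not given: they have to be found in the camera images.
- soap: Pink bar of soap on the dark worktop between the sink and the tall cupboard (not on the ledge by the tap), 51 x 80 x 25 mm high, lying flat. Origin at the centre of its underside; x across its width (51 mm), y along its length (80 mm), z up.
- nail_brush: Purple nail brush on the same worktop (another lies on the ledge behind the sink), lying bristles down, 30 x 85 x 23 mm high. Origin at the centre of its underside; x across its width (30 mm), y along its length (85 mm), z up.
- sink_plug: Round black rubber sink plug, 56 mm across and 21 mm thick, with a small ring on top reaching 32 mm. Grasp it across the thick rubber rim. Origin at the centre of its underside, z up.
- sink_strainer: Flat round perforated steel sink strainer: disc 72 mm across and 8 mm thick, with a round steel knob in its middle (18 mm across, from 21 to 32 mm above the underside, on a 12 mm stem). Lift it by the knob. Origin at the centre of its underside, z up.
- soap_dish: The wider of the two oblong white dishes: hollow 98 x 69 mm, floor 4 mm thick, walls 4 mm thick, rim 10 mm above the worktop. The dish is fixed to the worktop. Origin at the centre of its underside, z up, x along its length (98 mm).
- brush_dish: The narrower of the two oblong white dishes: hollow 104 x 48 mm, floor 4 mm thick, walls 4 mm thick, rim 10 mm above the worktop. The dish is fixed to the worktop. Origin at the centre of its underside, z up, x along its length (104 mm).
- plug_dish: The smaller of the two round white dishes: hollow 76 mm across, floor 4 mm thick, wall 4 mm thick, rim 10 mm above the worktop. The dish is fixed to the worktop. Origin at the centre of its underside, z up.
- strainer_dish: The larger of the two round white dishes: hollow 92 mm across, floor 4 mm thick, wall 4 mm thick, rim 10 mm above the worktop. The dish is fixed to the worktop. Origin at the centre of its underside, z up.
- tape_measure: Bystander: yellow steel tape measure standing loose, about 77 x 35 x 56 mm high. Origin near the middle of its underside: the case reaches 39 mm to -x, 24 mm to +x; z up.
- reel: Bystander: loose standing reel of thread with wooden flanges, 28 mm across, 39 mm high. Origin at the centre of its underside, z up. (Beside the work, the solid tall cupboard fills the space right of y = -0.52 m beyond x = 0.45 m, floor to above the arm: coming from the right, pass round its front corner, close to the base.)
There are look-alikes about, which are no part of the job. Leave any purple look-alike of the sink_strainer alone.

How it is judged:
By the outcome, as a careful person would: the job done as asked, in the order asked, and still so for the second after the job is handed in, with the robot touching nothing.
It also fails if it takes over 118 s, if anything falls off the work surface, if the arm or the gripper's body presses on something with over 40 N, if the wrist force passes 120 N, or if a joint passes its speed limit or range.

### The arm

A 7-joint arm with a two-finger parallel gripper is mounted at the origin on a cart in front of the work surface, level with it; the furniture and walls round the work are solid. World frame = base frame: x ahead of the robot, y to its left, z up, the work surface at z = 0. Lengths are in m, angles in rad, forces in N, time in s.
With the tool pointing down it reaches from about 0.35 to 0.9 m from the base axis. Payload 8.1 kg.
Tool frame: the origin (TCP) lies midway between the tips of the shut fingers; the grasp point (between the pads) lies 19 mm behind it (grip_depth is the distance from the TCP to the grasp point, in m); z points along the fingers, y is the line along which they close (so a half turn about z gives the same grasp; the last joint's range is limited). The gripper opens to 92 mm and grips with 3 to 60 N. Pads are 19 mm wide; open, the fingers measure 130 mm over their backs; the gripper's body (75 mm by 190 mm) begins 47 mm behind the grasp point.
Start: joints at [1.101, 0.434, 0.025, 1.573, -0.012, 1.134, -0.075], TCP at [0.224, -0.583, 0.227] pointing down, gripper open.
Joint ranges: [-2.62, 2.62], [-0.44, 2.09], [-1.27, 1.32], [0.08, 2.57], [-1.32, 4.46], [0.12, 2], [-2.74, 2.74]. Speed limits (rad/s): [2.22, 2.22, 3.01, 3.01, 3.14, 3.14, 3.14].

### API

Orientations are given as [roll, pitch, yaw] about the fixed x, y, z axes, in that order (R = Rz(yaw) Ry(pitch) Rx(roll)).
In Python, from cell import sense, snapshot, close_job, grip_depth gives the robot as it stands.
- The arm moves only by the shell command python3 -m inch 'ROWS' [OPENING]. ROWS is JSON, a list that holds one entry, the list of rows, each a list of 4 numbers: the shift along the world's x, y, z in cm, then the turn about the world's z in rad. A call has exactly 5 rows; each row is the pose to reach, as a shift and turn from the pose commanded when the call began; what a row does not reach only later rows make up. A row lasts 1/10 s, in which the tool goes at most 50 mm and 8.59 degrees, less where a joint would pass 70% of its speed; a pose out of reach is approached as far as the arm can. A call with a gripper value outside its range is refused whole. OPENING is the finger opening in cm, from 0 to 9.18, set as the call begins (- or left out, the last holds). The fingers move at their own pace and stop on an object; the grip force is fixed at half the most. Time passes only in rows, so rows that repeat a pose let the fingers close, or fill a call up. It gives the time, the measured TCP pose, the force, the opening and the grip force at its end, in the units of the state.
- sense(): the state, without advancing time (a new reading comes with each control period).
- snapshot(name): name is "scene" or "top" or "wrist"; returns a dict with "pixels" (420x560x3 uint8, blue, green, red), "fx", "fy", "cx", "cy" (pixels), "R" (3x3) and "t" (3): a world point X has camera coordinates R X + t; the wrist camera has in their place "mount" (4x4, takes a point from camera to tool coordinates, whose origin is the TCP and whose axes are the flange's). Camera axes: x right, y down, z forward; pixel columns grow to the right and rows downward; lengths in m; the calibration is good to about 2 mm. A picture is of the moment at which its call begins: read the wrist's pose just before it. There is no depth.
- close_job(): hands the job in; it is judged then, once.
The state is a dict: "time": time; "q": joint angles; "dq": joint speeds; "joint_efforts": joint torques, N m; "ee_pos": TCP position; "eef_rot": TCP orientation; "force": force on the tool from outside, world axes, zero at the start; "torque": the same for the moment, N m; "gripper_width": finger opening in m; "gripper_force": force on a finger pad.
Only numpy, scipy, OpenCV 4.12 (cv2) and the standard library are available. Lean on these libraries where they do the work, as an engineer would, in place of code of your own. Each camera call takes 0.05 s, during which the arm holds its last target. There are 200 camera calls.

## Working session

There is one attempt and no reset: what is moved stays moved. The work goes in short steps, Python scripts to look and compute and a shell command to move; the robot and the scene stay as the last step left them, time stands still between calls to the robot, and variables do not carry over. Pictures are saved under pics/ and viewed, at most 14 in all, crops included, and the job is handed in when it is done.

```bash
mkdir -p pics; ls
python3 - <<'E'
from cell import sense, snapshot, grip_depth
import cv2
print(sense(), grip_depth)
for n in("scene","top"):
    s=snapshot(n); cv2.imwrite(f"pics/{n}0.png",s["pixels"]); print(n,s["fx"],s["cx"],s["cy"],s["R"],s["t"])
E
```

```text
pics
{'time': 0.0, 'q': array([ 1.10141204,  0.43523418,  0.02497185,  1.57408803, -0.01160793,
        1.13399685, -0.07511114]), 'dq': array([-0.0010854 , -0.0005078 ,  0.00160635, -0.0007096 , -0.00236077,
        0.00050416, -0.00220069]), 'joint_efforts': array([-1.39261294e-03, -6.67848945e+01,  9.84028950e-01, -3.14458537e+01,
       -6.06968324e-02,  4.28771158e-02,  1.82161334e-04]), 'ee_pos': array([ 0.22390221, -0.58297326,  0.22594151]), 'eef_rot': array([-3.14001722e+00,  1.36166174e-04,  3.66701205e-01]), 'force': array([ 0.63484281, -0.06189844,  0.2130019 ]), 'torque': array([ 0.03271801,  0.02880269, -0.00089182]), 'gripper_force': 0.0, 'gripper_width': 0.09174369124484559} 0.0188
scene 461.23261197910904 279.3315358759247 210.94683590791877 [[-0.7101019  -0.70400853 -0.01128168]
 [-0.51723234  0.53244666 -0.67005317]
 [ 0.47773004 -0.46997078 -0.74222737]] [0.34135835 0.35285773 0.87179884]
top 445.8616160999125 272.7431075002103 210.4936033578179 [[-0.02293974 -0.99955485 -0.01907512]
 [-0.99712971  0.02425282 -0.07172273]
 [ 0.07215342  0.01737507 -0.99724219]] [-0.02262738  0.55590557  1.13581272]
```

View pics/scene0.png

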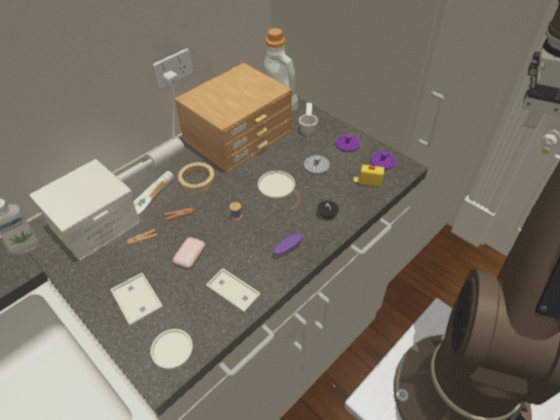

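View pics/top0.png

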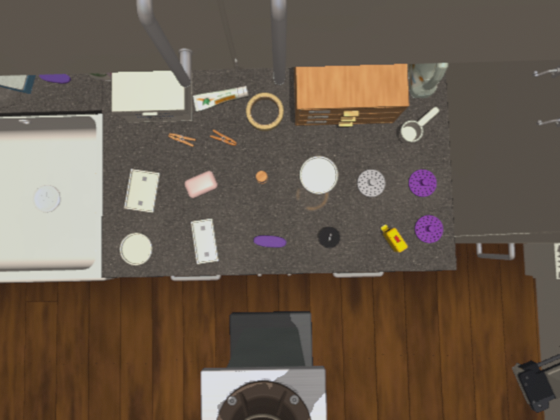

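Top view candidates:
- **Soap:** (201,184) is the only pink bar on the worktop. Any other would be on the ledge.
- **Nail brush:** (270,241). The purple look-alike at (55,77) is on the ledge.
- **Plug:** black, at (329,237).
- **Strainer:** steel, at (371,183). I'm leaving the purple ones at (423,183) and (429,229), and the sink's own strainer at (47,198) is inside the basin.
- **Dishes:** wide oblong (142,191), narrow oblong (205,241), large and small round (318,175) and (136,249), still to be told apart by size.
- **Bystanders:** reel (262,177), tape measure (395,240).

```bash
cat > h.py <<'E'
import numpy as np, cv2
from cell import sense, snapshot
from scipy.spatial.transform import Rotation as Ro
def cam(name):
    st=sense(); s=snapshot(name)
    if name=="wrist":
        T=np.eye(4); T[:3,:3]=Ro.from_euler('xyz',st["eef_rot"]).as_matrix(); T[:3,3]=st["ee_pos"]
        M=T@np.array(s["mount"]); Rc,c=M[:3,:3],M[:3,3]
    else:
        Rc=np.array(s["R"]).T; c=-Rc@np.array(s["t"])
    def ray(uv,z):
        uv=np.atleast_2d(uv).astype(float)
        d=np.c_[(uv[:,0]-s["cx"])/s["fx"],(uv[:,1]-s["cy"])/s["fy"],np.ones(len(uv))]@Rc.T
        return (c+d*((z-c[2])/d[:,2])[:,None])[:,:2]
    def proj(X):
        p=(np.atleast_2d(X)-c)@Rc
        return np.c_[p[:,0]/p[:,2]*s["fx"]+s["cx"],p[:,1]/p[:,2]*s["fy"]+s["cy"]]
    return st,s["pixels"],ray,proj
def blob(mask,ray,z,near):
    """largest-area contour near a pixel -> world centre, size, yaw of long axis (deg)"""
    cs,_=cv2.findContours(mask.astype(np.uint8),cv2.RETR_EXTERNAL,cv2.CHAIN_APPROX_NONE)
    cs=[k for k in cs if cv2.contourArea(k)>60]
    k=min(cs,key=lambda k:np.hypot(*(k.mean((0,1))-near)))
    w=(ray(cv2.convexHull(k)[:,0],z)*1000).astype(np.float32)
    (ctr,sz,a)=cv2.minAreaRect(w)
    if sz[0]<sz[1]: a+=90
    return np.round(ctr,1),np.round(sz,1),round((a+90)%180-90,1)
def masks(im):
    hsv=cv2.cvtColor(im,cv2.COLOR_BGR2HSV).astype(int); H,S,V=hsv[...,0],hsv[...,1],hsv[...,2]
    return dict(pink=((H<12)|(H>165))&(S>25)&(S<130)&(V>140),purple=(H>125)&(H<155)&(S>90),
      white=(S<45)&(V>150),black=(V<35),steel=(V>110)&(S<60),orange=(H>3)&(H<18)&(S>120)&(V>120),yellow=(H>20)&(H<35)&(S>150))
E
python3 - <<'E'
from h import *
st,im,ray,proj=cam("top"); m=masks(im)
for n,c,z,p in [("soap","pink",.025,(201,184)),("brush","purple",.02,(270,241)),("plug","black",.021,(329,237)),("strainer","steel",.008,(371,183)),
 ("d142","white",.01,(142,191)),("d205","white",.01,(205,241)),("d318","white",.01,(318,175)),("d136","white",.01,(136,249)),("reel","orange",.039,(262,177)),("tape","yellow",.056,(395,240))]:
    print(n,*blob(m[c],ray,z,p), im[p[1],p[0]])
a=cv2.resize(im[150:280,170:300],(390,390),interpolation=2);b=cv2.resize(im[150:280,300:430],(390,390),interpolation=2)
cv2.imwrite("pics/crop.png",np.hstack([a,b]))
E
```

```text
soap [628.9 150.5] [49.5 78.1] -67.6 [199 211 219]
brush [476.6 -25.5] [80.  25.7] 88.7 [155  83 121]Traceback (most recent call last):
  File "<stdin>", line 5, in <module>
  File "h.py", line 23, in blob
    k=min(cs,key=lambda k:np.hypot(*(k.mean((0,1))-near)))
ValueError: min() iterable argument is empty
```

```bash
sed -i 's/(V<35)/cv2.morphologyEx((V<45).astype(np.uint8),cv2.MORPH_OPEN,np.ones((5,5)))/' h.py
python3 - <<'E'
from h import *
st,im,ray,proj=cam("top"); m=masks(im)
a=cv2.resize(im[150:280,170:300],(390,390),interpolation=2);b=cv2.resize(im[150:280,300:430],(390,390),interpolation=2)
cv2.imwrite("pics/crop.png",np.hstack([a,b]))
for n,c,z,p in [("soap","pink",.025,(201,184)),("brush","purple",.02,(270,241)),("plug","black",.021,(329,237)),("strainer","steel",.008,(371,183)),
 ("d142","white",.01,(142,191)),("d205","white",.01,(205,241)),("d318","white",.01,(318,175)),("d136","white",.01,(136,249)),("reel","orange",.039,(262,177)),("tape","yellow",.056,(395,240))]:
    try: print(n,*blob(m[c],ray,z,p), im[p[1],p[0]],im[p[1]+6,p[0]+3])
    except ValueError: print(n,"none",im[p[1],p[0]],im[p[1]+6,p[0]+3])
E
```

```text
soap [628.8 150.5] [49.4 78.2] -68.0 [200 211 219] [168 178 215]
brush [476.6 -25.5] [80.  25.7] 88.7 [155  83 121] [97 70 87]
plug [ 114.4 -676. ] [95.7 62.8] 20.9 [119 119 122] [45 45 47]
strainer [ 623.4 -294.5] [73.1 71.2] 88.5 [177 179 183] [181 184 188]
d142 [617.8 309.3] [ 77.8 105.4] -9.7 [202 221 219] [202 221 219]
d205 [481.4 145.1] [111.4  57.2] 7.4 [217 221 219] [219 221 219]
d318 [ 647.8 -157.8] [97.  97.9] -1.6 [218 221 219] [218 221 219]
d136 [465.2 325.3] [81.9 80.7] 88.7 [201 220 219] [200 220 219]
reel [643.2  -8. ] [25.6 25.4] 43.4 [101 158 216] [ 74  86 101]
tape [ 477.7 -335.2] [76.3 35.3] 31.6 [ 28 151 196] [ 11 204 220]
```

View pics/crop.png

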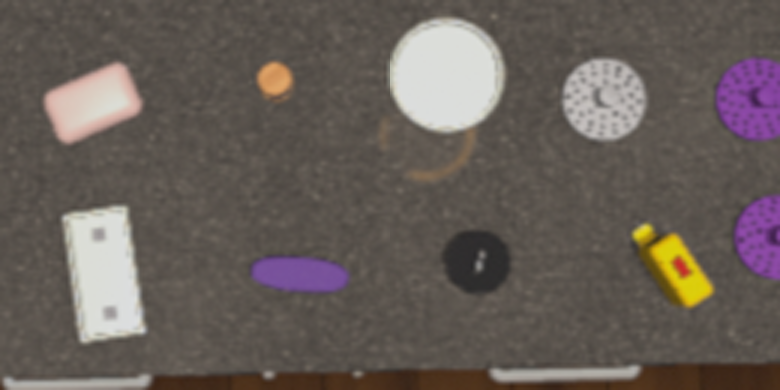

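The crop confirms the choices: soap on the left at (93,102), brush (300,274), black plug (477,261), steel strainer (604,99) and the purple ones to the right. The sizes identify the dishes too: soap dish at (142,191), brush dish at (205,241), strainer dish at (318,175) and plug dish at (136,249). Next I go round the cupboard corner to above the soap.

```bash
python3 -m inch '[[[0.5,4,0,0.12],[1,8,0,0.24],[1.5,12,0,0.36],[2,16,0,0.48],[2.5,20,0,0.6]]]' 9.1
python3 -m inch '[[[3,3.2,0,0.12],[6,6.4,0,0.24],[9,9.6,0,0.36],[12,12.8,0,0.48],[15,16,0,0.6]]]'
python3 -m inch '[[[3,3.6,0,0.08],[6,7.2,0,0.16],[9,10.8,0,0.24],[12,14.4,0,0.32],[15,18,0,0.39]]]'
python3 -m inch '[[[1.5,4.3,0,0],[3,8.6,0,0],[4.5,13,0,0],[6,17,0,0],[6,17,0,0]]]'
python3 - <<'E'
from h import *
print(sense()['q'].round(2))
st,im,ray,proj=cam("wrist"); cv2.imwrite("pics/w1.png",im); print(st["ee_pos"],st["eef_rot"])
print(blob(masks(im)["pink"],ray,.025,proj([.629,.1505,.025])[0]), proj([.629,.1505,.025]))
E
```

```text
time: 0.7
ee_pos: [0.249, -0.3818, 0.2266]
eef_rot: [-3.142, 0.0, 0.972]
force: [0.5, 0.3, 0.6]
gripper_width: 0.0905
gripper_force: 0.0
time: 1.2
ee_pos: [0.4, -0.2221, 0.2269]
eef_rot: [3.141, 0.0, 1.571]
force: [0.8, -0.5, 0.6]
gripper_width: 0.0909
gripper_force: 0.0
time: 1.7
ee_pos: [0.55, -0.042, 0.2267]
eef_rot: [3.142, 0.0, 1.959]
force: [0.4, 0.8, -0.1]
gripper_width: 0.091
gripper_force: 0.0
time: 2.2
ee_pos: [0.6091, 0.1344, 0.2265]
eef_rot: [3.14, -0.004, 1.965]
force: [0.6, -0.7, -0.6]
gripper_width: 0.0907
gripper_force: 0.0
[ 0.08  0.5  -0.57  1.54  0.28  1.18 -0.15]
[0.609063   0.13440966 0.22653341] [ 3.13986303 -0.00440066  1.964969  ]
(array([629.3, 152.8]), array([47.1, 75. ]), -67.5) [[302.18239877 178.28602454]]
```

View pics/w1.png

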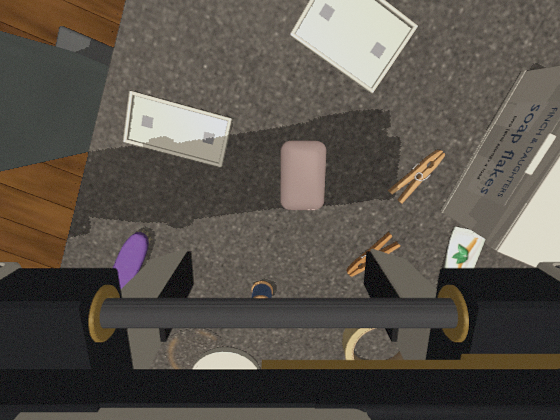

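The wrist view shows the soap at (303,176), aligned with the fingers at about (0.629, 0.152). I move over it and go down.

```bash
python3 -m inch '[[[1,1,-4,0],[2,2.4,-8,0],[2,2.4,-12,0],[2,2.4,-16,0],[2,2.4,-16,0]]]'
python3 - <<'E'
from h import *
st,im,ray,proj=cam("wrist"); print(st["ee_pos"],st["eef_rot"])
print(blob(masks(im)["pink"],ray,.025,proj([.629,.1515,.025])[0]))
E
```

```text
time: 2.75
ee_pos: [0.6254, 0.1471, 0.0612]
eef_rot: [-3.131, 0.0, 1.956]
force: [-1.8, -1.1, -0.3]
gripper_width: 0.0914
gripper_force: 0.0
[0.62542436 0.14711259 0.06124463] [-3.13145079e+00  2.57522975e-04  1.95552598e+00]
(array([628.8, 154.7]), array([46.1, 74.6]), -67.8)
```

```bash
python3 -m inch '[[[0,0.2,-2,0],[0,0.2,-4,0],[0,0.2,-5,0],[0,0.2,-5.4,0],[0,0.2,-5.7,0]]]'
python3 -m inch '[[[0,0,0,0],[0,0,0,0],[0,0,0,0],[0,0,0,0],[0,0,0,0]]]'
```

```text
time: 3.3
ee_pos: [0.6301, 0.1525, 0.0111]
eef_rot: [3.14, 0.0, 1.956]
force: [0.7, 0.3, -0.2]
gripper_width: 0.0911
gripper_force: 0.0
time: 3.8
ee_pos: [0.6292, 0.1526, 0.0099]
eef_rot: [3.141, 0.0, 1.957]
force: [-0.6, -0.2, 0.9]
gripper_width: 0.0911
gripper_force: 0.0
```

```bash
python3 -m inch '[[[0,0,0,0],[0,0,0,0],[0,0,0,0],[0,0,0,0],[0,0,0,0]]]' 4
python3 -m inch '[[[0,0,0,0],[0,0,0,0],[0,0,0.5,0],[0,0,1,0],[0,0,2,0]]]' 4
python3 -m inch '[[[0,0,2,0],[0,0,4,0],[0,0,6,0],[0,0,6,0],[0,0,6,0]]]'
```

```text
time: 4.3
ee_pos: [0.6291, 0.1525, 0.0097]
eef_rot: [-3.142, 0.0, 1.957]
force: [0.8, 0.7, -0.4]
gripper_width: 0.056
gripper_force: 0.6
time: 4.8
ee_pos: [0.6287, 0.1524, 0.0299]
eef_rot: [-3.141, -0.0, 1.957]
force: [0.7, -0.2, -0.6]
gripper_width: 0.0506
gripper_force: 30.0
time: 5.3
ee_pos: [0.6294, 0.1525, 0.0903]
eef_rot: [3.14, 0.0, 1.957]
force: [0.4, 0.7, -1.4]
gripper_width: 0.0509
gripper_force: 30.0
```

```bash
python3 -m inch '[[[0,2,0,0.12],[-0.3,4,0,0.24],[-0.5,6,0,0.36],[-0.7,8,0,0.48],[-0.9,10,0,0.6]]]'
python3 -m inch '[[[-0.2,2,0,0.12],[-0.2,4,0,0.24],[-0.2,5.7,0,0.36],[-0.2,5.7,0,0.415],[-0.2,5.7,0,0.415]]]'
python3 -m inch '[[[0,0,0,0],[0,0,0,0],[0,0,0,0],[0,0,0,0],[0,0,0,0]]]'
python3 - <<'E'
from h import *
st,im,ray,proj=cam("wrist"); cv2.imwrite("pics/w2.png",im); print(st["ee_pos"],st["eef_rot"],st["q"].round(2))
print(proj([.618,.309,.01]))
print(blob(masks(im)["pink"],ray,st["ee_pos"][2]+.016,proj([.618,.309,.1])[0]))
E
```

```text
time: 5.8
ee_pos: [0.6193, 0.2528, 0.0884]
eef_rot: [-3.14, -0.001, 2.562]
force: [0.7, -1.1, -1.8]
gripper_width: 0.0502
gripper_force: 30.0
time: 6.3
ee_pos: [0.6173, 0.3097, 0.0882]
eef_rot: [-3.141, -0.002, 2.974]
force: [0.9, -0.3, -0.1]
gripper_width: 0.0507
gripper_force: 30.0
time: 6.8
ee_pos: [0.6182, 0.3094, 0.0899]
eef_rot: [3.142, 0.0, 2.971]
force: [0.2, -0.5, -1.3]
gripper_width: 0.051
gripper_force: 30.0
[0.6181941  0.30939524 0.0898536 ] [3.14158640e+00 2.13980744e-04 2.97120581e+00] [-0.11  0.79 -0.74  1.49  0.57  1.09  0.43]
[[279.07234784 220.77692317]]
(array([600.1, 311.4]), array([46. , 49.5]), -9.9)
```

View pics/w2.png

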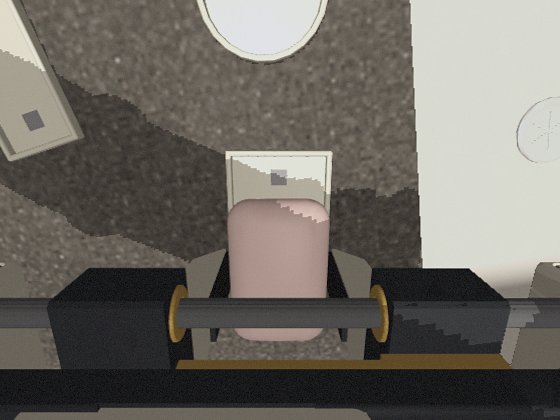

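The soap, with its far end at row 199, hangs over the dish, whose far rim is at row 152, columns 226–332. I check the lengthwise offset.

Run:
```python
from h import *
st,im,ray,proj=cam("wrist")
y=st["eef_rot"][2]; u=np.array([np.cos(y),np.sin(y)]); p=st["ee_pos"][:2]; v=np.array([-u[1],u[0]])
for n,uv,z in [("soap end",(279,199),.098),("dishL",(226,152),.01),("dishR",(332,152),.01),("soapL",(229,270),.1),("soapR",(328,270),.1)]:
    d=ray(uv,z)[0]-p; print(n,(d@u*1000).round(1),(d@v*1000).round(1))
```

```text
soap end 41.3 0.7
dishL 52.3 38.4
dishR 52.1 -37.5
soapL 5.2 25.6
soapR 5.1 -23.7
```

```bash
python3 -m inch '[[[0,0,-2,0],[0,0,-4,0],[0,0,-5.5,0],[0,0,-6.5,0],[0,0,-6.8,0]]]'
python3 -m inch '[[[0,0,-0.3,0],[0,0,-0.5,0],[0,0,-0.7,0],[0,0,-0.7,0],[0,0,-0.7,0]]]'
```

```text
time: 7.4
ee_pos: [0.6177, 0.3092, 0.0205]
eef_rot: [-3.141, -0.001, 2.972]
force: [-0.6, 0.3, -0.3]
gripper_width: 0.0501
gripper_force: 30.0
time: 7.9
ee_pos: [0.6183, 0.3096, 0.015]
eef_rot: [3.141, 0.0, 2.972]
force: [0.1, -0.4, -1.3]
gripper_width: 0.0507
gripper_force: 30.0
```

```bash
python3 -m inch '[[[0,0,-0.1,0],[0,0,-0.1,0],[0,0,-0.1,0],[0,0,-0.1,0],[0,0,-0.1,0]]]'
python3 -m inch '[[[0,0,0,0],[0,0,0,0],[0,0,0,0],[0,0,0,0],[0,0,0,0]]]' 7.5
python3 -m inch '[[[0,0,2,0],[0,0,5,0],[0,0,9,0],[0,0,13,0],[0,0,17,0]]]'
python3 -m inch '[[[-1.5,-4,0,-0.13],[-3,-8,0,-0.26],[-4.5,-12,0,-0.39],[-6,-16,0,-0.52],[-7.5,-20,0,-0.65]]]' 7
python3 -m inch '[[[-1.5,-3,0,-0.14],[-3,-6,0,-0.28],[-4.5,-9,0,-0.42],[-5.7,-12,0,-0.56],[-6.7,-13.4,0,-0.7]]]' 7
python3 -m inch '[[[0,0,0,-0.077],[0,0,0,-0.077],[0,0,0,-0.077],[0,0,0,-0.077],[0,0,0,-0.077]]]' 7
python3 - <<'E'
from h import *
st,im,ray,proj=cam("wrist"); cv2.imwrite("pics/w3.png",im); print(st["ee_pos"],st["eef_rot"])
p=proj([.4766,-.0255,.02])[0]; print(p,blob(masks(im)["purple"],ray,.02,p))
st,im,ray,proj=cam("top")
m=masks(im); p=proj([.618,.309,.029])[0]
print(blob(m["pink"],ray,.029,p))
E
```

```text
time: 8.4
ee_pos: [0.6182, 0.3096, 0.0138]
eef_rot: [3.142, 0.0, 2.972]
force: [-0.6, -0.3, -0.1]
gripper_width: 0.0505
gripper_force: 30.0
time: 8.9
ee_pos: [0.6181, 0.3096, 0.0137]
eef_rot: [3.142, 0.0, 2.972]
force: [-0.1, -0.7, -0.3]
gripper_width: 0.0745
gripper_force: 0.0
time: 9.4
ee_pos: [0.6179, 0.3095, 0.1854]
eef_rot: [3.141, -0.0, 2.972]
force: [0.5, 0.6, 0.0]
gripper_width: 0.075
gripper_force: 0.0
time: 9.9
ee_pos: [0.5423, 0.108, 0.1839]
eef_rot: [3.141, 0.0, 2.316]
force: [0.6, -0.5, -0.9]
gripper_width: 0.0699
gripper_force: 0.0
time: 10.4
ee_pos: [0.4751, -0.0274, 0.1838]
eef_rot: [-3.141, 0.001, 1.613]
force: [-0.2, 1.0, 0.3]
gripper_width: 0.0702
gripper_force: 0.0
time: 10.9
ee_pos: [0.4763, -0.024, 0.1837]
eef_rot: [-3.142, -0.0, 1.547]
force: [0.3, -0.0, -0.0]
gripper_width: 0.0698
gripper_force: 0.0
[ 0.4762644  -0.02398901  0.18369248] [-3.14156842e+00 -2.28971598e-04  1.54675754e+00]
[280.78171787 192.79572308] (array([476.3, -26.3]), array([83.3, 29.2]), 84.8)
(array([616.6, 305.6]), array([49.5, 76.9]), -9.5)
```

View pics/w3.png

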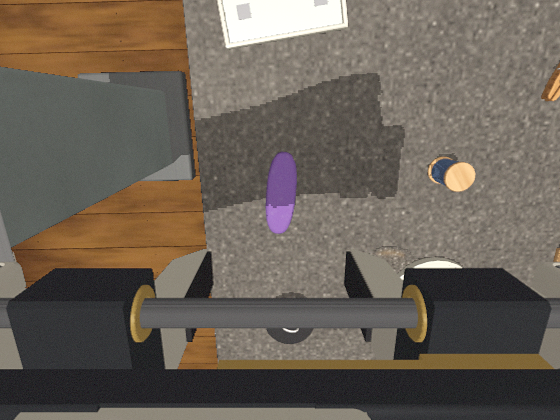

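The soap lies in its dish. In the wrist view the brush runs from (284,152) to (278,233), at a yaw of about 85°. I go down on it.

```bash
python3 -m inch '[[[0,-0.2,-4,-0.06],[0,-0.2,-8,-0.06],[0,-0.2,-12,-0.06],[0,-0.2,-14,-0.06],[0,-0.2,-15,-0.06]]]' 7
python3 -m inch '[[[0,0,-1,0],[0,0,-2,0],[0,0,-2.4,0],[0,0,-2.4,0],[0,0,-2.4,0]]]'
python3 -m inch '[[[0,0,0,0],[0,0,0,0],[0,0,0,0],[0,0,0,0],[0,0,0,0]]]' 2
python3 -m inch '[[[0,0,0,0],[0,0,0,0],[0,0,0.5,0],[0,0,1,0],[0,0,2,0]]]' 2
python3 -m inch '[[[0,0,2,0],[0,0,4,0],[0,0,6,0],[0,0,6,0],[0,0,6,0]]]'
```

```text
time: 11.5
ee_pos: [0.475, -0.0262, 0.0318]
eef_rot: [-3.138, -0.0, 1.486]
force: [-0.1, -0.3, 0.1]
gripper_width: 0.0704
gripper_force: 0.0
time: 12.0
ee_pos: [0.4765, -0.0264, 0.0102]
eef_rot: [3.141, 0.0, 1.485]
force: [-0.2, 0.8, 1.0]
gripper_width: 0.0703
gripper_force: 0.0
time: 12.5
ee_pos: [0.4761, -0.0265, 0.0098]
eef_rot: [3.141, 0.0, 1.485]
force: [0.1, -0.4, 1.1]
gripper_width: 0.0348
gripper_force: 0.0
time: 13.0
ee_pos: [0.4756, -0.0264, 0.03]
eef_rot: [-3.14, 0.0, 1.485]
force: [0.2, 1.1, -0.1]
gripper_width: 0.0281
gripper_force: 30.0
time: 13.5
ee_pos: [0.4763, -0.0266, 0.0903]
eef_rot: [3.14, 0.0, 1.484]
force: [0.1, -0.1, -0.7]
gripper_width: 0.0282
gripper_force: 30.0
```

```bash
python3 -m inch '[[[0,2,0,-0.13],[0,4,0,-0.26],[0.2,6,0,-0.39],[0.3,8,0,-0.52],[0.3,10,0,-0.65]]]'
python3 -m inch '[[[0.2,1.5,0,-0.14],[0.2,3,0,-0.28],[0.2,4.5,0,-0.42],[0.2,6,0,-0.56],[0.2,7.2,0,-0.7]]]'
python3 -m inch '[[[0,0,0,0],[0,0,0,0],[0,0,0,0],[0,0,0,0],[0,0,0,0]]]'
python3 - <<'E'
from h import *
st,im,ray,proj=cam("wrist"); cv2.imwrite("pics/w4.png",im); print(st["ee_pos"],st["eef_rot"],st["q"].round(2))
E
```

```text
time: 14.0
ee_pos: [0.4785, 0.0741, 0.0888]
eef_rot: [-3.141, 0.001, 0.829]
force: [0.1, 0.1, -1.4]
gripper_width: 0.028
gripper_force: 30.0
time: 14.5
ee_pos: [0.4803, 0.1463, 0.0888]
eef_rot: [3.141, 0.002, 0.13]
force: [-0.2, 0.3, -1.2]
gripper_width: 0.0286
gripper_force: 30.0
time: 15.0
ee_pos: [0.4812, 0.1448, 0.0897]
eef_rot: [3.141, 0.0, 0.135]
force: [0.3, 0.3, -1.1]
gripper_width: 0.0282
gripper_force: 30.0
[0.48115572 0.14477963 0.08967309] [3.14139568e+00 1.98891707e-04 1.34733888e-01] [-0.28  0.41 -0.15  2.01  0.09  0.72 -1.93]
```

View pics/w4.png

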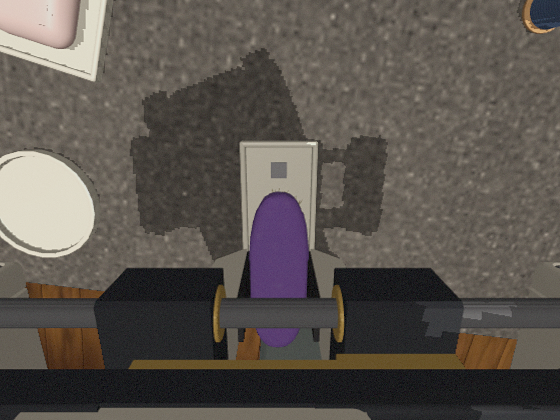

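The brush hangs over its dish: brush end at (280,192), dish far rim at row 142, columns 240–318. The soap at the top left is inside its rim.

```bash
cat >> h.py <<'E'
def rel(pts):
    st,im,ray,proj=cam("wrist")
    y=st["eef_rot"][2]; u=np.array([np.cos(y),np.sin(y)]); p=st["ee_pos"][:2]; v=np.array([-u[1],u[0]])
    for n,uv,z in pts:
        w=ray(uv,z)[0]; d=w-p; print(n,"along %.1f left %.1f"%(d@u*1000,d@v*1000),"world",(w*1000).round(1))
E
python3 -c "
from h import *
rel([('brush end',(280,192),.095),('dishL',(240,142),.01),('dishR',(318,142),.01),('bl',(250,250),.095),('br',(308,250),.095)])"
```

```text
brush end along 40.4 left -1.2 world [521.4 149.2]
dishL along 55.5 left 26.8 world [532.6 179. ]
dishR along 55.4 left -28.5 world [539.9 124.1]
bl along 10.2 left 14.0 world [489.4 160.1]
br along 10.2 left -15.3 world [493.3 131.1]
```

```bash
python3 -m inch '[[[0.1,0,-2,0],[0.1,0,-4,0],[0.1,0,-5.5,0],[0.1,0,-6.5,0],[0.1,0,-6.8,0]]]'
python3 -m inch '[[[0,0,-0.3,0],[0,0,-0.6,0],[0,0,-0.75,0],[0,0,-0.8,0],[0,0,-0.8,0]]]'
python3 -m inch '[[[0,0,0,0],[0,0,0,0],[0,0,0,0],[0,0,0,0],[0,0,0,0]]]' 5
python3 -m inch '[[[0,0,2,0],[0,0,5,0],[0,0,9,0],[0,0,13,0],[0,0,17,0]]]'
python3 - <<'E'
from h import *
st,im,ray,proj=cam("wrist"); cv2.imwrite("pics/w5.png",im); print(st["ee_pos"],st["eef_rot"])
p=proj([.481,.145,.025])[0]; print(p,blob(masks(im)["purple"],ray,.024,p))
E
```

```text
time: 15.6
ee_pos: [0.4817, 0.1453, 0.0209]
eef_rot: [3.141, 0.001, 0.135]
force: [-0.6, 0.6, 0.1]
gripper_width: 0.0284
gripper_force: 30.0
time: 16.1
ee_pos: [0.4823, 0.1456, 0.014]
eef_rot: [-3.142, -0.0, 0.135]
force: [-1.1, -0.3, -0.4]
gripper_width: 0.0282
gripper_force: 30.0
time: 16.6
ee_pos: [0.4822, 0.1456, 0.0138]
eef_rot: [3.142, -0.0, 0.135]
force: [-0.5, 0.3, -0.1]
gripper_width: 0.0499
gripper_force: 0.0
time: 17.1
ee_pos: [0.4817, 0.1455, 0.1854]
eef_rot: [-3.142, 0.0, 0.135]
force: [1.2, 0.1, -0.2]
gripper_width: 0.05
gripper_force: 0.0
[0.48173821 0.14545109 0.18539331] [-3.14157383e+00  1.74055689e-04  1.34772945e-01]
[278.44927369 191.33448838] (array([481. , 145.4]), array([83. , 28.1]), 6.9)
```

The brush is in its dish at (481,145), yaw 7°, so it's centred. Next is the plug.

```bash
python3 -m inch '[[[0,-3,0,0.13],[0,-6,0,0.26],[0,-9,0,0.39],[0,-12,0,0.52],[0,-15,0,0.65]]]' 8
python3 -m inch '[[[0,-3.2,0,0.14],[0.2,-6.4,0,0.28],[0.4,-9.6,0,0.42],[0.4,-12.8,0,0.56],[0.5,-16,0,0.7]]]'
python3 -m inch '[[[0,0,0,0],[0,0,0,0],[0,0,0,0],[0,0,0,0],[0,0,0,0]]]'
python3 - <<'E'
from h import *
st,im,ray,proj=cam("wrist"); cv2.imwrite("pics/w6.png",im); print(st["ee_pos"],st["eef_rot"])
p=proj([.487,-.17,.02])[0].round(); print(p,blob(masks(im)["black"],ray,.021,p))
E
```

```text
time: 17.65
ee_pos: [0.4819, -0.0056, 0.1836]
eef_rot: [3.141, 0.0, 0.79]
force: [0.7, -0.8, -0.1]
gripper_width: 0.0792
gripper_force: 0.0
time: 18.15
ee_pos: [0.4868, -0.1658, 0.1836]
eef_rot: [-3.142, 0.0, 1.49]
force: [0.8, 1.0, 1.7]
gripper_width: 0.0795
gripper_force: 0.0
time: 18.65
ee_pos: [0.4873, -0.1634, 0.1838]
eef_rot: [3.141, -0.0, 1.486]
force: [-0.3, 0.3, 0.0]
gripper_width: 0.0799
gripper_force: 0.0
[ 0.4872732  -0.16342828  0.1837998 ] [ 3.14144906e+00 -9.50491617e-05  1.48593716e+00]
[281. 198.] (array([ 568.1, -268.8]), array([23.9, 61.1]), -66.9)
```

View pics/w6.png

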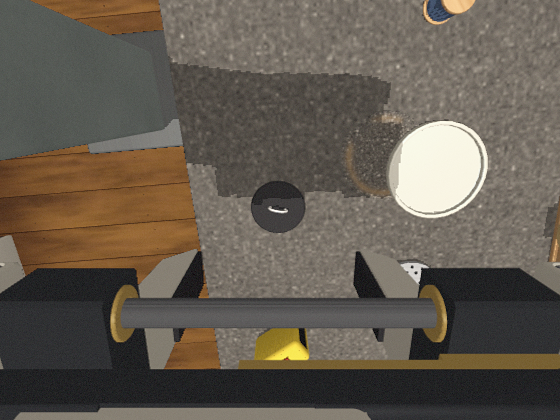

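The plug's outline is centred near (278,207) at columns 251–305, with its ring at (279,209). The large dish is at (438,169).

```bash
python3 -c "
from h import *
rel([('plug',(278,207),.018),('plug L',(251,207),.021),('plug R',(305,207),.021),('sdish',(437.5,169),.01)])"
```

```text
plug along -17.2 left 2.4 world [ 483.4 -180.5]
plug L along -16.2 left 29.8 world [ 456.2 -177.2]
plug R along -16.3 left -25.0 world [ 510.8 -182. ]
sdish along 20.4 left -159.2 world [ 647.6 -156.8]
```

```bash
python3 -m inch '[[[-0.4,-1.6,-3,0],[-0.4,-1.6,-7,0],[-0.4,-1.6,-11,0],[-0.4,-1.6,-13,0],[-0.4,-1.6,-14,0]]]' 8.5
python3 -m inch '[[[0,0,-1,0],[0,0,-2,0],[0,0,-3,0],[0,0,-3.4,0],[0,0,-3.4,0]]]'
python3 -m inch '[[[0,0,0,0],[0,0,0,0],[0,0,0,0],[0,0,0,0],[0,0,0,0]]]' 4
python3 -m inch '[[[0,0,0,0],[0,0,0,0],[0,0,0.5,0],[0,0,1,0],[0,0,2,0]]]' 4
python3 -m inch '[[[0,0,2,0],[0,0,4,0],[0,0,6,0],[0,0,6,0],[0,0,6,0]]]'
```

```text
time: 19.25
ee_pos: [0.482, -0.1799, 0.0418]
eef_rot: [-3.139, -0.001, 1.485]
force: [-0.2, 0.6, 0.7]
gripper_width: 0.0849
gripper_force: 0.0
time: 19.75
ee_pos: [0.483, -0.1804, 0.0094]
eef_rot: [-3.141, -0.0, 1.485]
force: [0.3, -0.3, -0.5]
gripper_width: 0.0847
gripper_force: 0.0
time: 20.25
ee_pos: [0.4834, -0.1805, 0.01]
eef_rot: [3.141, 0.0, 1.485]
force: [-0.1, 0.8, 2.3]
gripper_width: 0.0549
gripper_force: 30.0
time: 20.75
ee_pos: [0.4825, -0.1803, 0.0298]
eef_rot: [-3.14, -0.0, 1.485]
force: [-0.0, 0.2, -0.2]
gripper_width: 0.0552
gripper_force: 30.0
time: 21.25
ee_pos: [0.4833, -0.1805, 0.0903]
eef_rot: [3.14, 0.0, 1.485]
force: [-1.5, 0.3, -0.9]
gripper_width: 0.0549
gripper_force: 30.0
```

```bash
python3 -m inch '[[[0,4,0,0],[0,8.4,0,0],[-0.2,12.8,0,0],[-0.4,17.2,0,0],[-0.6,21.6,0,0]]]'
python3 -m inch '[[[-0.2,4.4,0,0],[-0.4,8.8,0,0],[-0.6,13.2,0,0],[-0.8,17.6,0,0],[-1,22,0,0]]]'
python3 -m inch '[[[-0.2,4,0,0],[-0.2,6,0,0],[-0.2,7,0,0],[-0.2,7,0,0],[-0.2,7,0,0]]]'
python3 -m inch '[[[0,0,0,0],[0,0,0,0],[0,0,0,0],[0,0,0,0],[0,0,0,0]]]'
python3 - <<'E'
from h import *
st,im,ray,proj=cam("wrist"); cv2.imwrite("pics/w7.png",im); print(st["ee_pos"],st["eef_rot"],st["q"].round(2))
E
```

```text
time: 21.75
ee_pos: [0.4761, 0.037, 0.0889]
eef_rot: [-3.14, 0.0, 1.484]
force: [0.5, -0.1, -1.0]
gripper_width: 0.0553
gripper_force: 30.0
time: 22.25
ee_pos: [0.4661, 0.2569, 0.0888]
eef_rot: [-3.14, 0.001, 1.485]
force: [0.3, 0.0, -0.4]
gripper_width: 0.0551
gripper_force: 30.0
time: 22.75
ee_pos: [0.4652, 0.3236, 0.0891]
eef_rot: [-3.141, 0.002, 1.483]
force: [-0.2, 0.2, -0.4]
gripper_width: 0.055
gripper_force: 30.0
time: 23.25
ee_pos: [0.4652, 0.3253, 0.0898]
eef_rot: [3.141, 0.0, 1.484]
force: [-0.5, 0.3, -1.0]
gripper_width: 0.055
gripper_force: 30.0
[0.46520041 0.32534314 0.08980841] [3.14147962e+00 3.73387129e-06 1.48442303e+00] [-0.49  0.51 -0.3   1.85  0.2   0.81 -0.98]
```

View pics/w7.png

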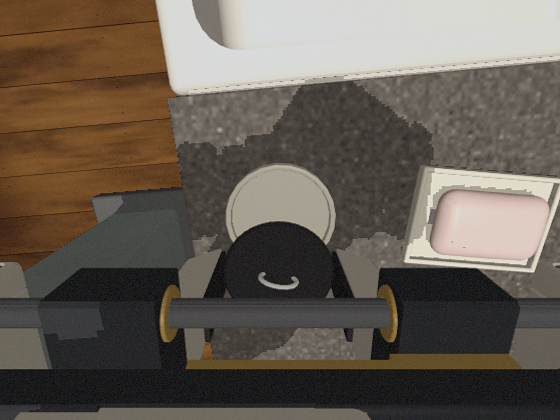

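The plug, with its top edge at row 222 and ring up, is over the small round dish, whose far rim is at row 163 and columns 226–335. The soap sits inside its dish at the right.

```bash
python3 -c "
from h import *
rel([('dish far',(280,163),.01),('dish L',(226,214),.01),('dish R',(335,214),.01),('plug far',(279,222),.101),('pL',(225,265),.101),('pR',(333,265),.101)])"
```

```text
dish far along 41.7 left 0.6 world [468.1 367.1]
dish L along 3.0 left 41.6 world [424. 332.]
dish R along 2.9 left -41.0 world [506.3 324.8]
plug far along 28.3 left 1.4 world [466.2 353.8]
pL along 6.0 left 28.1 world [437.7 333.8]
pR along 5.9 left -25.1 world [490.7 329.2]
```

Centred within 1 mm. I lower it, release it and lift away.

```bash
python3 -m inch '[[[0,0,-2,0],[0,0,-4,0],[0,0,-5.5,0],[0,0,-6.5,0],[0,0,-6.8,0]]]'
python3 -m inch '[[[0,0,-0.3,0],[0,0,-0.6,0],[0,0,-0.75,0],[0,0,-0.8,0],[0,0,-0.8,0]]]'
python3 -m inch '[[[0,0,0,0],[0,0,0,0],[0,0,0,0],[0,0,0,0],[0,0,0,0]]]' 7.5
python3 -m inch '[[[0,0,2,0],[0,0,5,0],[0,0,9,0],[0,0,13,0],[0,0,17,0]]]'
python3 - <<'E'
from h import *
st,im,ray,proj=cam("wrist"); cv2.imwrite("pics/w8.png",im); print(st["ee_pos"])
E
```

```text
time: 23.85
ee_pos: [0.4646, 0.3252, 0.0208]
eef_rot: [-3.14, 0.001, 1.485]
force: [-0.5, -0.4, -0.3]
gripper_width: 0.0551
gripper_force: 30.0
time: 24.35
ee_pos: [0.4653, 0.3257, 0.0141]
eef_rot: [3.141, -0.0, 1.485]
force: [0.1, 0.3, 0.7]
gripper_width: 0.0547
gripper_force: 30.0
time: 24.85
ee_pos: [0.4651, 0.3255, 0.0137]
eef_rot: [3.142, 0.0, 1.485]
force: [0.7, -0.0, -0.2]
gripper_width: 0.0751
gripper_force: 0.0
time: 25.35
ee_pos: [0.4648, 0.3253, 0.1853]
eef_rot: [-3.141, 0.0, 1.485]
force: [0.5, 0.7, -0.2]
gripper_width: 0.075
gripper_force: 0.0
[0.46482321 0.32534227 0.18530766]
```

View pics/w8.png

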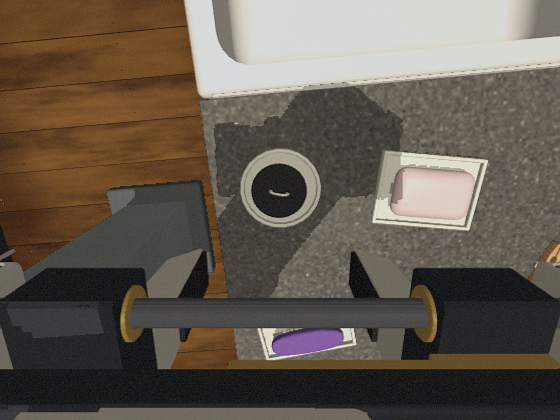

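The plug is centred in its dish at (280,188), ring up, and the soap and brush are in theirs. Now the strainer, with the gripper turned along y to stay clear of the drawers.

```bash
python3 -m inch '[[[1,-4,0,-0.1],[2,-8.2,0,-0.2],[3,-12.4,0,-0.3],[4,-16.6,0,-0.4],[5,-20.8,0,-0.5]]]' 4.5
python3 -m inch '[[[1,-4.2,0,-0.1],[2,-8.4,0,-0.2],[3,-12.6,0,-0.3],[4,-16.8,0,-0.4],[5,-21,0,-0.5]]]'
python3 -m inch '[[[1,-4.2,0,-0.1],[2,-8.4,0,-0.2],[3,-12.6,0,-0.3],[4,-16.8,0,-0.4],[5,-20,0,-0.485]]]'
python3 -m inch '[[[0,0,0,0],[0,0,0,0],[0,0,0,0],[0,0,0,0],[0,0,0,0]]]'
python3 - <<'E'
from h import *
st,im,ray,proj=cam("wrist"); cv2.imwrite("pics/w9.png",im); print(st["ee_pos"],st["eef_rot"],st["q"].round(2))
E
```

```text
time: 25.9
ee_pos: [0.5152, 0.1159, 0.1837]
eef_rot: [3.141, -0.0, 0.981]
force: [-0.2, 1.0, -0.9]
gripper_width: 0.0456
gripper_force: 0.0
time: 26.4
ee_pos: [0.5652, -0.0942, 0.1837]
eef_rot: [3.141, -0.0, 0.481]
force: [-0.8, 1.2, 0.6]
gripper_width: 0.0449
gripper_force: 0.0
time: 26.9
ee_pos: [0.6147, -0.2958, 0.1835]
eef_rot: [3.14, 0.0, -0.006]
force: [0.1, -0.1, -0.4]
gripper_width: 0.0449
gripper_force: 0.0
time: 27.4
ee_pos: [0.6153, -0.2912, 0.1839]
eef_rot: [-3.141, -0.0, 0.002]
force: [-0.3, -0.3, 1.3]
gripper_width: 0.045
gripper_force: 0.0
[ 0.61532037 -0.29123202  0.18394533] [-3.14121135e+00 -2.64882038e-04  1.55154845e-03] [ 0.25  0.56  0.18  1.48 -0.11  1.11 -1.12]
```

View pics/w9.png

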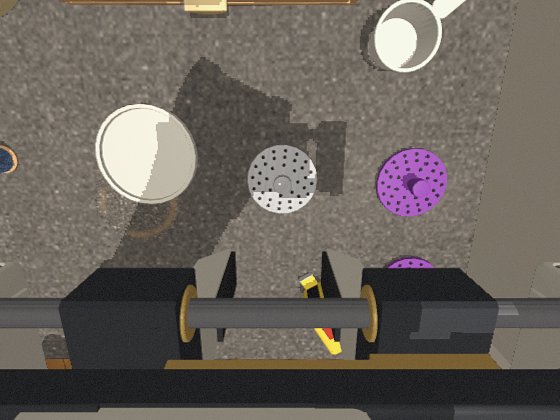

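The steel strainer's disc is centred at about (282,179), with its knob at (283,184). The large dish is at (146,153), and the purple look-alikes are at (411,183) and (411,262).

```bash
python3 -c "
from h import *
rel([('disc',(282.5,179),.008),('knob',(283,184),.032),('dish',(146.5,153),.01)])"
```

```text
disc along 8.5 left -4.8 world [ 623.8 -296.2]
knob along 8.7 left -5.0 world [ 624.  -296.4]
dish along 35.6 left 131.4 world [ 650.7 -160.1]
```

```bash
python3 -m inch '[[[0.9,-0.5,-3,0],[0.9,-0.5,-7,0],[0.9,-0.5,-11,0],[0.9,-0.5,-13,0],[0.9,-0.5,-14,0]]]' 4.5
python3 -m inch '[[[0,0,-1,0],[0,0,-2,0],[0,0,-2.8,0],[0,0,-3.1,0],[0,0,-3.1,0]]]'
python3 -m inch '[[[0,0,0,0],[0,0,0,0],[0,0,0,0],[0,0,0,0],[0,0,0,0]]]' 1
python3 -m inch '[[[0,0,0,0],[0,0,0,0],[0,0,0.5,0],[0,0,1,0],[0,0,2,0]]]' 1
python3 -m inch '[[[0,0,2,0],[0,0,4,0],[0,0,6,0],[0,0,6,0],[0,0,6,0]]]'
```

```text
time: 28.0
ee_pos: [0.6228, -0.2966, 0.0413]
eef_rot: [-3.14, 0.003, 0.0]
force: [0.0, -0.8, 0.9]
gripper_width: 0.045
gripper_force: 0.0
time: 28.5
ee_pos: [0.6241, -0.2974, 0.0126]
eef_rot: [-3.142, 0.0, -0.0]
force: [0.2, -0.3, 0.5]
gripper_width: 0.0452
gripper_force: 0.0
time: 29.0
ee_pos: [0.6243, -0.2972, 0.0131]
eef_rot: [-3.141, -0.0, -0.0]
force: [-0.5, 1.0, 1.9]
gripper_width: 0.0162
gripper_force: 30.0
time: 29.5
ee_pos: [0.6235, -0.2974, 0.0325]
eef_rot: [-3.141, 0.001, -0.0]
force: [-0.5, -0.4, -1.1]
gripper_width: 0.0168
gripper_force: 30.0
time: 30.0
ee_pos: [0.6243, -0.2976, 0.0933]
eef_rot: [3.141, -0.001, -0.0]
force: [-0.6, -0.7, -0.8]
gripper_width: 0.0165
gripper_force: 30.0
```

```bash
python3 -m inch '[[[0.6,3.5,0,0],[1.2,7,0,0],[1.8,10.5,0,0],[2.5,13.9,0,0],[2.5,13.9,0,0]]]'
python3 -m inch '[[[0,0,0,0],[0,0,0,0],[0,0,0,0],[0,0,0,0],[0,0,0,0]]]'
python3 - <<'E'
from h import *
st,im,ray,proj=cam("wrist"); cv2.imwrite("pics/w10.png",im); print(st["ee_pos"],st["eef_rot"],st["q"].round(2))
E
```

```text
time: 30.5
ee_pos: [0.65, -0.1502, 0.0912]
eef_rot: [-3.137, 0.001, 0.008]
force: [1.2, 1.4, -1.9]
gripper_width: 0.0168
gripper_force: 30.0
time: 31.0
ee_pos: [0.6489, -0.1593, 0.0927]
eef_rot: [3.141, 0.0, -0.001]
force: [-0.4, 1.3, -1.1]
gripper_width: 0.0167
gripper_force: 30.0
[ 0.64892522 -0.15931818  0.09269688] [ 3.14135301e+00  6.14111474e-05 -1.45848719e-03] [ 0.06  0.63  0.16  1.61 -0.12  0.91 -1.31]
```

View pics/w10.png

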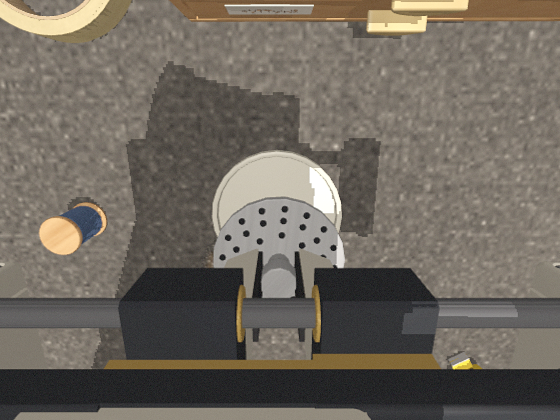

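The strainer hangs level over the large dish: dish far rim at row 151, columns 213–342; disc far edge at row 197.

```bash
python3 -c "
from h import *
rel([('dish far',(278,151),.01),('L',(213,207),.01),('R',(342,207),.01),('disc far',(279,197),.088),('dl',(214,262),.088),('dr',(343,262),.088)])"
```

```text
dish far along 48.8 left -0.4 world [ 697.7 -159.5]
L along 6.5 left 49.3 world [ 655.5 -109.8]
R along 6.4 left -49.1 world [ 655.3 -208.2]
disc far along 35.3 left -1.0 world [ 684.2 -160.1]
dl along -1.3 left 34.5 world [ 647.7 -124.6]
dr along -1.4 left -35.8 world [ 647.5 -194.9]
```

```bash
python3 -m inch '[[[-0.1,0,-2,0],[-0.1,0,-4,0],[-0.1,0,-5.5,0],[-0.1,0,-6.5,0],[-0.1,0,-6.8,0]]]'
python3 -m inch '[[[0,0,-0.3,0],[0,0,-0.6,0],[0,0,-0.75,0],[0,0,-0.8,0],[0,0,-0.8,0]]]'
python3 -m inch '[[[0,0,0,0],[0,0,0,0],[0,0,0,0],[0,0,0,0],[0,0,0,0]]]' 4
python3 -m inch '[[[0,0,2,0],[0,0,5,0],[0,0,9,0],[0,0,13,0],[0,0,17,0]]]'
python3 -m inch '[[[-4,0,0,0],[-8,0,0,0],[-12,0,0,0],[-16,0,0,0],[-20,0,0,0]]]'
python3 -m inch '[[[0,0,0,0],[0,0,0,0],[0,0,0,0],[0,0,0,0],[0,0,0,0]]]'
python3 - <<'E'
from h import *
st,im,ray,proj=cam("wrist")
_,t,_,_=cam("top")
cv2.imwrite("pics/end.png",np.hstack([cv2.resize(im,(400,300)),cv2.resize(t[120:280,100:440],(400,188))[:188].copy() if 0 else cv2.copyMakeBorder(cv2.resize(t[120:280,100:440],(400,188)),0,112,0,0,0)]))
E
```

```text
time: 31.6
ee_pos: [0.6475, -0.1583, 0.0235]
eef_rot: [-3.141, 0.002, -0.0]
force: [-0.4, -0.6, -1.0]
gripper_width: 0.0164
gripper_force: 30.0
time: 32.1
ee_pos: [0.6483, -0.1585, 0.0171]
eef_rot: [3.141, -0.001, -0.0]
force: [-0.5, -0.6, -0.2]
gripper_width: 0.0161
gripper_force: 30.0
time: 32.6
ee_pos: [0.6482, -0.1584, 0.0168]
eef_rot: [3.142, -0.0, -0.0]
force: [0.1, -0.3, 0.8]
gripper_width: 0.0403
gripper_force: 0.0
time: 33.1
ee_pos: [0.6478, -0.1584, 0.1884]
eef_rot: [3.142, 0.0, -0.0]
force: [1.1, -0.2, 0.2]
gripper_width: 0.0399
gripper_force: 0.0
time: 33.6
ee_pos: [0.4465, -0.1584, 0.1868]
eef_rot: [3.142, -0.0, -0.0]
force: [0.8, -0.2, 0.3]
gripper_width: 0.04
gripper_force: 0.0
time: 34.1
ee_pos: [0.4489, -0.1584, 0.1866]
eef_rot: [3.141, 0.0, 0.0]
force: [-0.3, -1.1, 0.9]
gripper_width: 0.0398
gripper_force: 0.0
```

View pics/end.png

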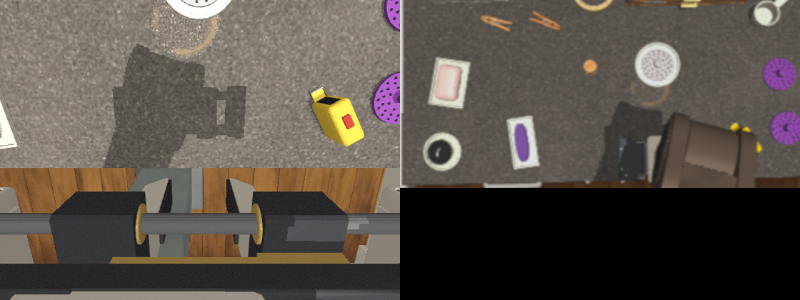

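The top view on the right shows soap (450,82), brush (522,142), plug (441,152) and strainer (657,65) each inside its own dish. The reel at (590,66) and the tape measure, left panel (337,117), are where they stood. I'm handing the job in.

```bash
python3 -c "
from cell import close_job; print(close_job())"
```

```text
the job is handed in; nothing more can be done
None
```

The job is handed in at about 34 s: the soap, brush, plug and strainer each lie in their own dish, placed in the order asked, and I left the tape measure, reel and look-alikes alone.

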